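Finish brushing out the feed jar and lock the bottle brush in its rack

ROBOT

A 6-joint arm with a two-finger parallel gripper is mounted at the origin on a cart in front of the work surface, level with it; the furniture and walls round the work are solid. World frame = base frame: x ahead of the robot, y to its left, z up, the work surface at z = 0. Lengths are in m, angles in degrees, forces in N, time in s.
With the tool pointing down it reaches from about 0.35 to 0.875 m from the base axis. Payload 4.2 kg.
Tool frame: the origin (TCP) lies midway between the tips of the shut fingers; the grasp point (between the pads) lies 19 mm behind it; z points along the fingers, y is the line along which they close (so a half turn about z gives the same grasp; the last joint's range is limited). The gripper opens to 87 mm and grips with 3 to 60 N. Pads are 19 mm wide; open, the fingers measure 117 mm over their backs; the gripper's body (75 mm by 190 mm) begins 51 mm behind the grasp point.
Start: joints at [-59.439, 22.042, 0.453, 0, -68.411, -14.817], TCP at [0.17, -0.602, 0.223] pointing down, gripper open.
Joint ranges: [-179.83, 179.83], [-69.29, 118.12], [-61.27, 80.66], [-181.25, 117.63], [-171.15, -9.14], [-177.46, 177.46]. Speed limits (degrees/s): [159.86, 159.86, 180, 180, 180, 180].

INTERFACE

Orientations are given as a 3x3 rotation matrix whose columns are the frame's x, y, z axes.
In Python, from station import * gives the robot as it stands.
- The arm moves only by the tool move_arm, never from a script. Its argument "targets" is text: rows parted by semicolons, each of 4 numbers parted by spaces: the shift along the world's x, y, z in units of 25 mm (1.0 is 25 mm), then the turn about the world's z in units of 5 degrees (1.0 is 5 degrees). In form: tx ty tz spin; .... A call has 1 to 10 rows; each row shifts and turns the commanded pose from where the row before left it; what a row does not reach is not made up. A row lasts 1/12 s, in which the tool goes at most 41.7 mm and 7.16 degrees, less where a joint would pass 70% of its speed; a pose out of reach is approached as far as the arm can. A call is refused whole if a number of a shift passes 1 or a number of a turn 1, either way. A call with a gripper value outside its range is refused whole. "gripper" is the finger opening in mm, from 0 to 87, set as the call begins (left out, the last holds). The fingers move at their own pace and stop on an object; the grip force is fixed at half the most. Time passes only in rows, so rows that do not move let the fingers close. It gives the time, the measured TCP pose, the force, the opening and the grip force at its end, in the units of the state.
- sense(): the state, without advancing time (a new reading comes with each control period).
- capture(name): name is "side" or "top" or "wrist"; returns a dict with "image" (384x512x3 uint8, blue, green, red), "fx", "fy", "cx", "cy" (pixels), "world_from_camera" (4x4, takes a point from camera to world coordinates); the wrist camera has in their place "hand_eye" (4x4, takes a point from camera to tool coordinates, whose origin is the TCP and whose axes are the flange's). Camera axes: x right, y up, looking along -z (the intrinsics and any distortion apply to the point x, -y, -z); pixel columns grow to the right and rows downward; lengths in m; the calibration is good to about 2 mm. A picture is of the moment at which its call begins: read the wrist's pose just before it. There is no depth.
- finish_job(): hands the job in; it is judged then, once.
The state is a dict: "time_s": time; "joints": joint angles; "joint_velocities": joint speeds; "effort": joint torques, N m; "tcp_pos": TCP position; "ee_rot": TCP orientation; "wrist_force": force on the tool from outside, world axes, zero at the start; "moment": the same for the moment, N m; "gripper_width": opening from 0.0 (shut) to 1.0 (fully open); "gripper_force": force on a finger pad.
Only numpy, scipy, OpenCV 4.12 (cv2) and the standard library are available. Lean on these libraries where they do the work, as an engineer would, in place of code of your own. Each camera call takes 0.05 s, during which the arm holds its last target. There are 200 camera calls.

TASK

Finish brushing out the open glass feed jar with the bottle brush that stands in it: at least two full strokes, each one up until the bristles show above the jar's mouth and then right back down to the bottom. Then stow the brush in the empty front lane of the plywood brush rack, the handle lying down in both notches with its end towards the tall side panel and the bristles out over the open side, and swing the steel keeper bar over and press it down until it snaps home under its spring catch. Do not force the bar down on a handle that is not seated, and leave the jar standing and the other things where they are.

Things in the scene. Friction and masses are not known exactly. Their poses are not given: they have to be found in the camera images.
- brush: Bottle brush, 200 mm, 0.11 kg. Origin: centre of the bristle end; z axis along the brush to the butt. z 0-80 mm: round head of pale bristles, 50 mm across; 80-95: wire neck, 8 mm; 95-200: wooden handle, 20 mm across. Starts upright in the jar, handle up. Laid on the bench it rests on head and butt, the handle sloping about 7 degrees.
- handle (a point): Middle of the brush handle's length, on its axis: 147.5 mm from the bristle end, 52.5 mm from the butt.
- jar: Open straight glass jar, loose, 0.6 kg: outer diameter 72 mm, height 110 mm, wall 3.5 mm, floor 5 mm thick. Origin: centre of its underside; z up.
- rack: Plywood brush rack, fixed. Origin at bench level; x from the catch (front) to the hinge (back), y to the tall side panel. Base x -98..84, y -45..63 mm, 12 thick. Panel y 53..63, x -75..75, 100 mm high. A fixed paint brush lies in the back lane (x 36 mm, to y -124, top z 54). Two saddle boards 12 mm thick at y -30 and +30, horns up to z 52 mm; nothing between them but the base.
- lane (a point): Where the axis of the seated handle lies, midway between the saddles (rack frame -18, 0, 44 mm); axes are the rack's. The brush lies along its y, bristle end at -y. Each saddle has a notch 28 mm wide round this line, floor 34 mm above the bench: the empty lane. Bristles go out over rack y < -68 mm.
- hinge (a point): Hinge axis of the keeper bar (rack frame 70, 0, 60 mm); the axis runs along the rack's y.
- keeper_angle (a joint): Keeper bar angle: 0 = shut and level under the catch, pi/2 = upright, more = leaning back away from the robot; stops at 0 and 2.5. Stiff hinge: stays where it is left. The spring catch bears on the tip from about 0.11 rad and the bar is through below 0.04; passing it takes about 10 to 15 N down on the bar near its tip.
- keeper: The keeper bar; origin on the hinge axis, the bar runs 146 mm along its own -x.
- keeper_tip (a point): Centre of the rolled end (10 mm thick) of the keeper bar, 146 mm from the hinge axis; the bar is flat steel 16 mm wide (along rack y), 7 mm thick. Shut, the tip is at rack frame -76, 0, 60 mm; the catch's nose and thumb tab stand just beyond, x -77..-100, up to z 76 mm.
- thermometer: Small white thermometer, 50x62x18 mm, on the bench; leave alone.
- dropper_bottle: White dropper bottle with a black tip, 36 mm across, 109 mm high, behind the rack; leave alone.
- jar_lid: Metal lid of the jar, 78 mm across, 14 mm high, on the bench; leave alone.

How it is judged:
By the outcome, as a careful person would: the job done as asked, in the order asked, and still so for the second after the job is handed in, with the robot touching nothing.
It also fails if it takes over 72 s, if anything falls off the work surface, if the arm or the gripper's body presses on something with over 40 N, if the wrist force passes 120 N, or if a joint passes its speed limit or range.

## Working session

There is one attempt and no reset: what is moved stays moved. The work goes in short steps, Python scripts to look and compute and a tool call to move; the robot and the scene stay as the last step left them, time stands still between calls to the robot, and variables do not carry over. Pictures are saved under pics/ and viewed, at most 13 in all, crops included, and the job is handed in when it is done.

Besides the shell and the picture viewer there is one more tool, called after "Emit:" by a JSON object that holds its "method" and its "body", one argument or row to a line. move_arm: Moves the arm, as the interface text tells. Its arguments: {"type":"object","properties":{"targets":{"type":"string"},"gripper":{"type":"number"}},"required":["targets"]}

```bash
mkdir -p pics
cat > h.py <<'E'
from station import *
import numpy as np, cv2
def snap(n,f):
    c=capture(n); cv2.imwrite('pics/'+f,c['image']); np.savez('pics/'+f+'.npz',**{k:v for k,v in c.items()}); return c
def load(f): return dict(np.load('pics/'+f+'.npz'))
def ray(c,u,v,T=None):
    T=c['world_from_camera'] if T is None else T
    d=T[:3,:3]@np.array([(u-c['cx'])/c['fx'],-(v-c['cy'])/c['fy'],-1.]); return T[:3,3],d/np.linalg.norm(d)
def atz(c,u,v,z):
    o,d=ray(c,u,v); return o+d*(z-o[2])/d[2]
def tri(a,b):
    (o,d),(p,e)=a,b; s,t=np.linalg.lstsq(np.c_[d,-e],p-o,rcond=None)[0]; A=o+s*d;B=p+t*e
    return (A+B)/2,np.linalg.norm(A-B)
def proj(c,P):
    q=np.linalg.inv(c['world_from_camera'])@np.r_[P,1]; return c['cx']+c['fx']*q[0]/-q[2], c['cy']-c['fy']*q[1]/-q[2]
E
python3 - <<'E'
from h import *
s=sense(); print(s)
for n in('side','top'):
    c=snap(n,n+'0.png'); print({k:v for k,v in c.items() if k!='image'})
im=np.hstack([cv2.imread('pics/side0.png'),cv2.imread('pics/top0.png')])
E
```

```text
{'time_s': 0.0, 'joints': array([-5.94387043e+01,  2.20900358e+01,  3.79847867e-01, -2.94246241e-02,
       -6.84117776e+01, -1.48193689e+01]), 'joint_velocities': array([ 0.02863876,  0.1267176 ,  0.03924769, -0.00572282, -0.01018236,
        0.11118543]), 'effort': array([-3.03567240e-04, -3.90664065e+01,  1.87412578e+01,  4.21984926e+00,
        1.12335183e-02, -1.81397372e-04]), 'tcp_pos': array([ 0.16944908, -0.60095956,  0.22146659]), 'ee_rot': array([[-9.62544831e-01, -2.71121741e-01, -6.71139376e-04],
       [-2.71122559e-01,  9.62542596e-01,  2.07575911e-03],
       [ 8.32168139e-05,  2.17997222e-03, -9.99997620e-01]]), 'wrist_force': array([-0.88885715,  0.77607759, -0.16054323]), 'moment': array([ 0.01120409, -0.09408486, -0.01344889]), 'gripper_force': 0.0, 'gripper_width': 0.9990696376410643}
{'fx': 454.2720956292866, 'fy': 454.2720956292866, 'cx': 261.58252079510464, 'cy': 196.42680813258139, 'world_from_camera': array([[-0.95052457,  0.16967938, -0.26021518,  0.2939837 ],
       [-0.31022003, -0.56249149,  0.76639862,  0.89940327],
       [-0.01632678,  0.80920469,  0.58729993,  0.83437166],
       [ 0.        ,  0.        ,  0.        ,  1.        ]])}
{'fx': 404.58120975220066, 'fy': 404.58120975220066, 'cx': 261.34283573597685, 'cy': 193.59987296676871, 'world_from_camera': array([[ 0.02537361,  0.99668161, -0.07734311,  0.52671553],
       [-0.99945524,  0.02692528,  0.01908554, -0.0430621 ],
       [ 0.0211047 ,  0.0768167 ,  0.99682184,  1.35789371],
       [ 0.        ,  0.        ,  0.        ,  1.        ]])}
```

View pics/side0.png

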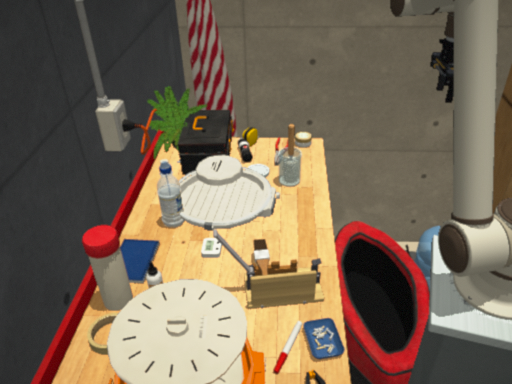

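View pics/top0.png

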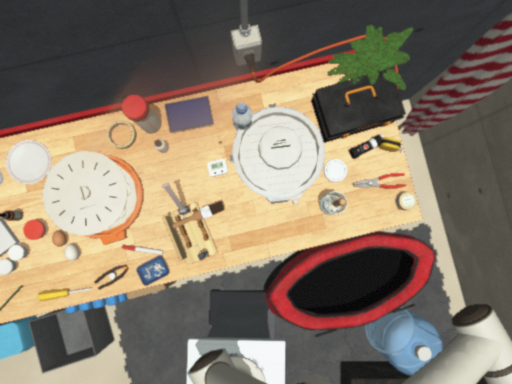

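The side view shows the brush and jar at about (290,160) and the rack at (283,280) with the keeper leaning back. In the top view the jar is at (332,203) and the rack at (190,233). I need enlarged crops to measure from.

Run:
```python
from h import *
def crop(f,x,y,w,h,k=4): return cv2.resize(cv2.imread('pics/'+f)[y:y+h,x:x+w],None,fx=k,fy=k,interpolation=cv2.INTER_CUBIC)
a=crop('side0.png',205,225,130,85,6); cv2.imwrite('pics/c1.png',a)
a=crop('top0.png',155,170,80,100,5); 
b=np.vstack([crop('top0.png',305,175,60,50,5),crop('side0.png',270,120,50,70,5)[:, :]] if 0 else [crop('top0.png',305,175,60,50,5),crop('side0.png',260,120,60,50,5)])
c=crop('side0.png',260,150,16,100,5)
cv2.imwrite('pics/c2.png',np.hstack([a,b]))
```

```text
(no output)
```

View pics/c1.png

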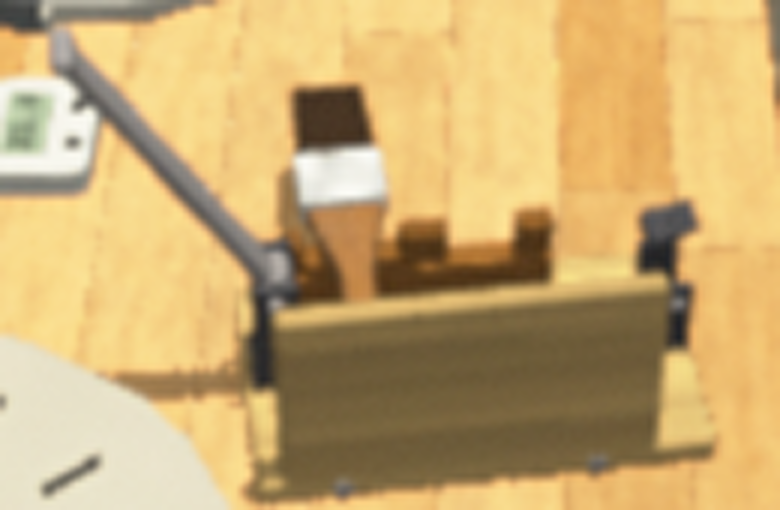

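View pics/c2.png

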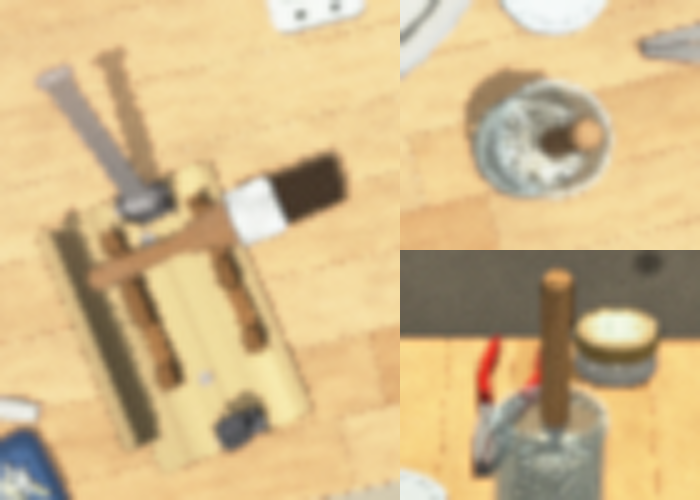

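The crops show the rack corners, the upright keeper leaning back, the front lane empty, and the butt of the brush at top (342.6,201.6) and side (291.4,125). Next I fit the poses.

```bash
cat > fit.py <<'E'
from h import *
from scipy.optimize import least_squares
S,T=load('side0.png'),load('top0.png')
s=lambda u,v:(u/6+205,v/6+225); t=lambda u,v:(u/5+155,v/5+170)
obs=[(S,(-75,63,100),s(667,292)),(S,(75,63,100),s(276,328)),(S,(-98,63,12),s(714,440)),(S,(84,63,12),s(250,485)),
(S,(36,-124,50),s(330,90)),(S,(70,0,60),s(277,275)),
(T,(75,63,100),t(42,232)),(T,(-75,63,100),t(135,446)),(T,(-98,-45,12),t(307,414)),(T,(84,-45,12),t(210,163)),(T,(-98,63,12),t(166,467)),(T,(36,-124,50),t(337,178)),(T,(70,0,60),t(145,203))]
tips=[(S,s(62,48)),(T,t(55,76))]
def W(p,P):
    c,n=np.cos(p[2]),np.sin(p[2]); P=np.array(P)/1000.; return np.array([p[0]+c*P[0]-n*P[1],p[1]+n*P[0]+c*P[1],P[2]])
def tip(p): return W(p,(70-146*np.cos(p[3]),0,60+146*np.sin(p[3])))
def res(p): return np.ravel([np.subtract(proj(c,W(p,P)),o) for c,P,o in obs]+[np.subtract(proj(c,tip(p)),o) for c,o in tips])
g=atz(T,190,233,.05)
r=least_squares(res,[g[0],g[1],.3,2.2],loss='soft_l1')
np.save('rack.npy',r.x)
if __name__=='__main__':
    print(r.x,np.degrees(r.x[2:]),np.round(res(r.x).reshape(-1,2),1))
    print('lane',W(r.x,(-18,0,44)),'tip',tip(r.x),tri(ray(S,*tips[0][1]),ray(T,*tips[1][1])))
    print('butt',tri(ray(S,291.4,125),ray(T,342.6,201.6)))
    # jar rim from top: outer ellipse c2 x 477..612,y 78..198
    print('jar rim',[atz(T,305+(u-400)/5,175+v/5,.11) for u,v in((479,138),(612,138),(548,80),(548,198),(547,140))])
    print('handle enters', atz(T,305+(545-400)/5,175+140/5,.095), atz(S,260+(555-400)/5,120+(428-250)/5,.11))
E
python3 fit.py
```

```text
[0.5044401  0.15303619 0.41812587 2.10189166] [ 23.95684755 120.42952106] [[ 1.3 -1. ]
 [-0.6 -1.2]
 [ 1.   0.1]
 [ 1.  -0.3]
 [-0.  -1.6]
 [-0.3 -0. ]
 [-2.4 -0.7]
 [-3.   1.8]
 [ 0.6 -0.4]
 [-0.6 -1.2]
 [-1.8  1.7]
 [ 0.7 -0.5]
 [-1.1 -0.7]
 [ 0.2 -0.2]
 [-0.1 -0.5]]
lane [0.48799078 0.14572732 0.044     ] tip [0.6359852  0.21148517 0.18588891] (array([0.63546834, 0.21163734, 0.18537826]), np.float64(0.0017627790056389846))
butt (array([ 0.60043626, -0.29880617,  0.20315245]), np.float64(0.0017587302309071057))
jar rim [array([ 0.60055434, -0.25187099,  0.11      ]), array([ 0.60275167, -0.33465456,  0.11      ]), array([ 0.63778956, -0.294378  ,  0.11      ]), array([ 0.56452065, -0.29521435,  0.11      ]), array([ 0.60043519, -0.2941818 ,  0.11      ])]
handle enters [ 0.60128791 -0.29594057  0.095     ] [ 0.59449145 -0.27649146  0.11      ]
```

Emit:
{"method": "move_arm", "body": {
  "targets": ".86 .6 .1 .98;.86 .6 .1 .98;.86 .6 .1 .98;.86 .6 .1 .98;.86 .6 .1 .98;.86 .6 .1 .98;.86 .6 .1 .98;.86 .6 .1 .98;.86 .6 .1 .98;.86 .6 .1 .98",
  "gripper": 87
}}

```text
time_s: 0.93
tcp_pos: [0.3854, -0.4504, 0.2472]
ee_rot: [[-0.423, -0.906, -0.001], [-0.906, 0.423, 0.001], [-0.0, 0.001, -1.0]]
wrist_force: [0.1, -0.8, 0.3]
gripper_width: 1.002
gripper_force: 0.0
```

Emit:
{"method": "move_arm", "body": {
  "targets": ".86 .6 .1 .98;.86 .6 .1 .98;.86 .6 .1 .98;.86 .6 .1 .98;.86 .6 .1 .98;.86 .6 .1 .98;.86 .6 .1 .98;.86 .6 .1 .98;.86 .6 .1 .98;.86 .6 .1 .98"
}}

```text
time_s: 1.77
tcp_pos: [0.6003, -0.3005, 0.272]
ee_rot: [[0.407, -0.914, -0.001], [-0.914, -0.407, 0.001], [-0.001, 0.001, -1.0]]
wrist_force: [-0.0, -0.7, 0.2]
gripper_width: 0.998
gripper_force: 0.0
```

Emit:
{"method": "move_arm", "body": {
  "targets": "0 0 0 0;0 0 0 0;0 0 0 0"
}}

```text
time_s: 2.02
tcp_pos: [0.5991, -0.3015, 0.2718]
ee_rot: [[0.402, -0.916, -0.002], [-0.916, -0.402, 0.0], [-0.001, 0.001, -1.0]]
wrist_force: [0.9, -0.2, 0.2]
gripper_width: 1.002
gripper_force: 0.0
```

Run:
```python
from h import *
s=sense(); np.savez('s1.npz',**s); print(s['joints'],s['tcp_pos'],s['ee_rot'].round(3))
c=snap('wrist','w1.png'); print(c['hand_eye'])
T=load('top0.png')
for n,p in dict(edge=(250,268),edge2=(330,250),free=(250,225),disc=(280,198),lid=(336,170),bottle=(161,145),thermo=(218,168),redpen=(140,248)).items(): print(n,atz(T,*p,0)[:2].round(3))
```

```text
[-1.29307946e+01  2.52062922e+01  1.24125009e+01 -5.53343174e-03
 -7.72973271e+01  3.66385232e+01] [ 0.59914434 -0.3014895   0.27182914] [[ 0.402 -0.916 -0.002]
 [-0.916 -0.402  0.   ]
 [-0.001  0.001 -1.   ]]
[[-4.58005816e-04  9.69799485e-01  2.43903156e-01  6.79458382e-02]
 [ 9.99999646e-01  6.16165338e-04 -5.72158127e-04  1.69438622e-03]
 [-7.05163327e-04  2.43902808e-01 -9.69799424e-01 -1.62418479e-01]
 [ 0.00000000e+00  0.00000000e+00  0.00000000e+00  1.00000000e+00]]
edge [ 0.384 -0.038]
edge2 [ 0.449 -0.303]
free [ 0.526 -0.034]
disc [ 0.619 -0.132]
lid [ 0.719 -0.32 ]
bottle [0.788 0.274]
thermo [0.715 0.079]
redpen [0.441 0.328]
```

View pics/w1.png

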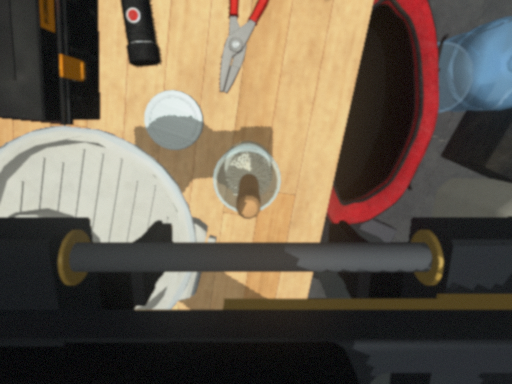

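Wrist view: the butt is at (249,211), the jar mouth spans x 213–280 and y 144–215, and the handle is nearly upright.

```bash
cat >> h.py <<'E'
def wT(c,s):
    M=np.eye(4); M[:3,:3]=s['ee_rot']; M[:3,3]=s['tcp_pos']; return M@c['hand_eye']
E
python3 - <<'E'
from h import *
c=load('w1.png'); s=dict(np.load('s1.npz')); c['world_from_camera']=wT(c,s)
S,T=load('side0.png'),load('top0.png')
print('butt',atz(c,249,211,.205),tri(ray(c,249,211),ray(T,342.6,201.6)),tri(ray(c,249,211),ray(S,291.4,125)))
print('jar',[atz(c,u,v,.11)[:2].round(4) for u,v in((213,179),(280,179),(246,144),(246,215))])
E
```

```text
butt [ 0.59711121 -0.29928323  0.205     ] (array([ 0.59830069, -0.29896263,  0.20532971]), np.float64(0.0024427134849115285)) (array([ 0.59902039, -0.29835603,  0.20367381]), np.float64(0.004282528204202898))
jar [array([ 0.6349, -0.2896]), array([ 0.5695, -0.3182]), array([ 0.6174, -0.3376]), array([ 0.5867, -0.2667])]
```

Emit:
{"method": "move_arm", "body": {
  "targets": "0 .1 -.8 0;0 0 -.8 0;0 0 -.8 0;0 0 -.8 0;0 0 -.8 0;0 0 -.64 0;0 0 0 0;0 0 0 0"
}}

```text
time_s: 2.73
tcp_pos: [0.5985, -0.2998, 0.1562]
ee_rot: [[0.401, -0.916, -0.002], [-0.916, -0.401, 0.0], [-0.001, 0.002, -1.0]]
wrist_force: [-0.4, -0.4, 0.1]
gripper_width: 1.0
gripper_force: 0.0
```

Emit:
{"method": "move_arm", "body": {
  "targets": "0 0 0 0;0 0 0 0;0 0 0 0;0 0 0 0;0 0 0 0;0 0 0 0;0 0 0 0;0 0 0 0;0 0 0 0;0 0 0 0",
  "gripper": 0
}}

```text
time_s: 3.57
tcp_pos: [0.5996, -0.299, 0.1565]
ee_rot: [[0.403, -0.915, -0.0], [-0.915, -0.403, -0.0], [-0.0, 0.0, -1.0]]
wrist_force: [0.7, -0.0, 0.2]
gripper_width: 0.325
gripper_force: 0.0
```

Emit:
{"method": "move_arm", "body": {
  "targets": "0 0 0 0;0 0 0 0;0 0 0 0;0 0 0 0;0 0 0 0;0 0 0 0"
}}

```text
time_s: 4.07
tcp_pos: [0.5996, -0.299, 0.1565]
ee_rot: [[0.403, -0.915, -0.0], [-0.915, -0.403, 0.0], [-0.0, 0.0, -1.0]]
wrist_force: [-0.6, -0.4, -0.5]
gripper_width: 0.235
gripper_force: 30.0
```

Emit:
{"method": "move_arm", "body": {
  "targets": "0 0 .5 0;0 0 .5 0;0 0 .5 0;0 0 .5 0;0 0 .4 0;0 0 0 0;0 0 0 0;0 0 0 0"
}}

```text
time_s: 4.73
tcp_pos: [0.5991, -0.2987, 0.2155]
ee_rot: [[0.402, -0.915, -0.002], [-0.915, -0.402, 0.001], [-0.002, 0.001, -1.0]]
wrist_force: [-0.4, 0.8, -1.3]
gripper_width: 0.238
gripper_force: 30.0
```

Run:
```python
from h import *
a=snap('side','s2.png')['image'][90:200,230:350]; b=snap('top','t2.png')['image'][150:260,280:400]
cv2.imwrite('pics/v2.png',cv2.resize(np.hstack([a,b]),None,fx=3.3,fy=3.3,interpolation=cv2.INTER_CUBIC))
```

```text
(no output)
```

View pics/v2.png

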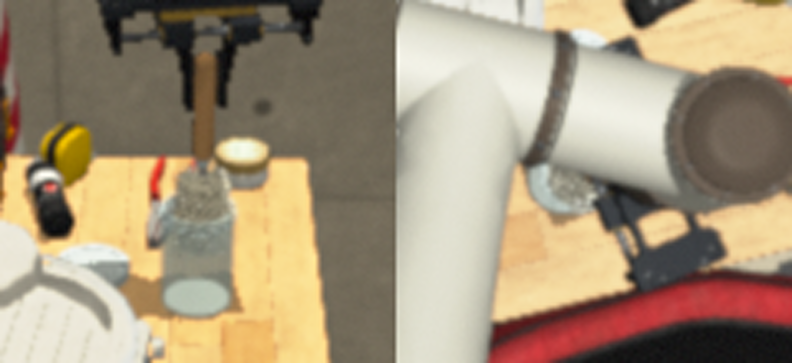

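The bristles show well above the mouth and the jar is standing. Now I carry on with the strokes.

Emit:
{"method": "move_arm", "body": {
  "targets": "0 0 -.5 0;0 0 -.5 0;0 0 -.5 0;0 0 -.5 0;0 0 -.4 0;0 0 -.04 0;0 0 0 0;0 0 0 0;0 0 0 0"
}}

```text
time_s: 5.58
tcp_pos: [0.5997, -0.2992, 0.1555]
ee_rot: [[0.403, -0.915, 0.0], [-0.915, -0.403, -0.0], [0.0, -0.0, -1.0]]
wrist_force: [0.1, -0.8, -0.6]
gripper_width: 0.233
gripper_force: 30.0
```

Emit:
{"method": "move_arm", "body": {
  "targets": "0 0 .5 0;0 0 .5 0;0 0 .5 0;0 0 .5 0;0 0 .44 0;0 0 0 0;0 0 0 0;0 0 0 0"
}}

```text
time_s: 6.25
tcp_pos: [0.5991, -0.2987, 0.2155]
ee_rot: [[0.402, -0.915, -0.002], [-0.915, -0.402, 0.001], [-0.002, 0.001, -1.0]]
wrist_force: [-0.0, -0.4, -0.6]
gripper_width: 0.234
gripper_force: 30.0
```

Emit:
{"method": "move_arm", "body": {
  "targets": "0 0 -.5 0;0 0 -.5 0;0 0 -.5 0;0 0 -.5 0;0 0 -.4 0;0 0 -.04 0;0 0 0 0;0 0 0 0;0 0 0 0"
}}

```text
time_s: 7.0
tcp_pos: [0.5994, -0.2989, 0.155]
ee_rot: [[0.403, -0.915, -0.001], [-0.915, -0.403, 0.0], [-0.001, 0.0, -1.0]]
wrist_force: [0.2, -0.3, -0.8]
gripper_width: 0.237
gripper_force: 30.0
```

Emit:
{"method": "move_arm", "body": {
  "targets": "0 0 .5 0;0 0 .5 0;0 0 .5 0;0 0 .5 0;0 0 .44 0;0 0 0 0;0 0 0 0;0 0 0 0"
}}

```text
time_s: 7.67
tcp_pos: [0.5991, -0.2987, 0.2155]
ee_rot: [[0.402, -0.915, -0.001], [-0.915, -0.402, 0.001], [-0.001, 0.001, -1.0]]
wrist_force: [0.1, 0.3, -1.8]
gripper_width: 0.236
gripper_force: 30.0
```

Emit:
{"method": "move_arm", "body": {
  "targets": "0 0 -.5 0;0 0 -.5 0;0 0 -.5 0;0 0 -.5 0;0 0 -.4 0;0 0 -.04 0;0 0 0 0;0 0 0 0;0 0 0 0"
}}

```text
time_s: 8.42
tcp_pos: [0.5995, -0.299, 0.1553]
ee_rot: [[0.403, -0.915, -0.0], [-0.915, -0.403, 0.0], [-0.0, 0.0, -1.0]]
wrist_force: [-0.8, 0.1, -0.5]
gripper_width: 0.234
gripper_force: 30.0
```

Emit:
{"method": "move_arm", "body": {
  "targets": "0 0 -.08 0;0 0 0 0;0 0 0 0;0 0 0 0"
}}

```text
time_s: 8.75
tcp_pos: [0.5999, -0.2991, 0.1541]
ee_rot: [[0.403, -0.915, 0.001], [-0.915, -0.403, -0.0], [0.001, -0.001, -1.0]]
wrist_force: [-1.0, -0.2, 1.0]
gripper_width: 0.237
gripper_force: 30.0
```

Emit:
{"method": "move_arm", "body": {
  "targets": "0 0 .5 0;0 0 .8 0;0 0 .8 0;0 0 .8 0;0 0 .8 0;0 0 .8 0;0 0 .8 0;0 0 .4 0;0 0 0 0;0 0 0 0"
}}

```text
time_s: 9.58
tcp_pos: [0.5994, -0.2987, 0.2954]
ee_rot: [[0.402, -0.915, -0.0], [-0.915, -0.402, 0.001], [-0.001, -0.0, -1.0]]
wrist_force: [0.4, -0.6, -1.9]
gripper_width: 0.235
gripper_force: 30.0
```

Emit:
{"method": "move_arm", "body": {
  "targets": "-.4 .5 0 0;-.6 .8 0 0;-.6 .8 0 0;-.6 .8 0 0;-.6 .7 0 0;-.4 .4 0 0;0 0 0 0;0 0 0 0"
}}

```text
time_s: 10.25
tcp_pos: [0.5189, -0.1985, 0.295]
ee_rot: [[0.403, -0.915, -0.002], [-0.915, -0.403, 0.0], [-0.001, 0.002, -1.0]]
wrist_force: [-0.1, 1.0, -1.5]
gripper_width: 0.235
gripper_force: 30.0
```

Emit:
{"method": "move_arm", "body": {
  "targets": "0 0 -.7 0;0 0 -.9 0;0 0 -.9 0;0 0 -.9 0;0 0 -.9 0;0 0 -.7 0;0 0 -.3 0;0 0 -.2 0;0 0 0 0;0 0 0 0"
}}

```text
time_s: 11.08
tcp_pos: [0.5203, -0.1994, 0.1591]
ee_rot: [[0.403, -0.915, 0.001], [-0.915, -0.403, -0.001], [0.001, -0.001, -1.0]]
wrist_force: [0.4, -0.2, -0.4]
gripper_width: 0.235
gripper_force: 30.0
```

Emit:
{"method": "move_arm", "body": {
  "targets": "0 0 -.2 0;0 0 -.1 0;0 0 0 0;0 0 0 0;0 0 0 0"
}}

```text
time_s: 11.5
tcp_pos: [0.5198, -0.199, 0.1514]
ee_rot: [[0.403, -0.915, 0.001], [-0.915, -0.403, -0.0], [0.0, -0.001, -1.0]]
wrist_force: [0.4, 0.2, -1.0]
gripper_width: 0.236
gripper_force: 30.0
```

Emit:
{"method": "move_arm", "body": {
  "targets": "0 0 -.1 0;0 0 0 0;0 0 0 0;0 0 0 0"
}}

```text
time_s: 11.83
tcp_pos: [0.5201, -0.1991, 0.149]
ee_rot: [[0.403, -0.915, 0.001], [-0.915, -0.403, -0.0], [0.001, -0.001, -1.0]]
wrist_force: [-0.8, -0.0, 1.2]
gripper_width: 0.233
gripper_force: 30.0
```

Emit:
{"method": "move_arm", "body": {
  "targets": "-.09 .2 0 0;-.09 .2 0 0;-.09 .2 0 0;-.09 .2 0 0;-.09 .2 0 0;-.09 .2 0 0;-.09 .2 0 0;-.09 .2 0 0;0 0 0 0;0 0 0 0"
}}

```text
time_s: 12.67
tcp_pos: [0.5016, -0.1584, 0.149]
ee_rot: [[0.403, -0.915, 0.0], [-0.915, -0.403, 0.0], [-0.0, -0.001, -1.0]]
wrist_force: [0.5, 1.5, 5.6]
gripper_width: 0.236
gripper_force: 30.0
```

Run:
```python
from h import *
a=snap('side','s3.png')['image'][100:260,200:360]
cv2.imwrite('pics/v3.png',cv2.resize(a,None,fx=3.5,fy=3.5,interpolation=cv2.INTER_CUBIC))
```

```text
(no output)
```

View pics/v3.png

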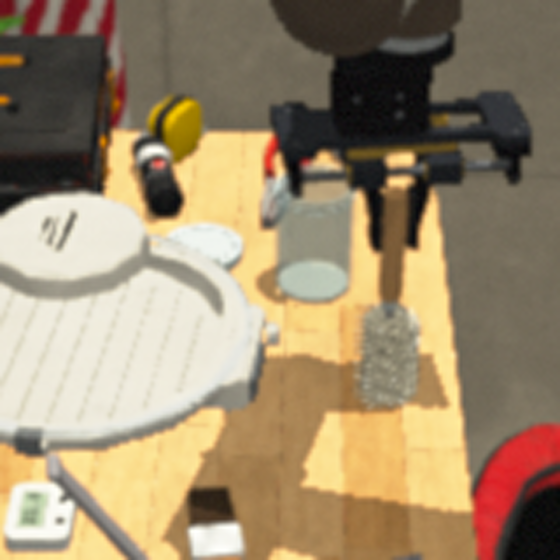

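Side crop: the brush is held with its bristle foot at about (387,402) in the crop. I compute where that is.

Run:
```python
from h import *
c=load('s3.png')
f=lambda u,v:(200+u/3.5,100+v/3.5)
for P in [(.5201,-.1991,0),(.5201,-.1991,.08),(.5016,-.1584,0),(.5016,-.1584,.08)]:
    q=proj(c,P); print(P,(q[0]-200)*3.5,(q[1]-100)*3.5)
print(atz(c,*f(387,400),0.005))
```

```text
(0.5201, -0.1991, 0) 374.98626584870334 359.1139262212566
(0.5201, -0.1991, 0.08) 379.0157964972932 283.27375500491985
(0.5016, -0.1584, 0) 385.0436942470831 390.2405863037626
(0.5016, -0.1584, 0.08) 389.54550122597357 313.430611010248
[ 0.4957446  -0.13951299  0.005     ]
```

The head slid along the bench without the handle pivoting in the pads. Plan: regrip lower, pivot it against the fixed rack saddle, and finish on the bench. First I check the rack fit with an overlay.

```bash
cat > ov.py <<'E'
from fit import *
def ov(p,out):
    ims=[]
    boxes=[[(-98,-45,12),(-98,63,12),(84,63,12),(84,-45,12)],[(-75,53,100),(-75,63,100),(75,63,100),(75,53,100)],[(-75,63,12),(-75,63,100)],[(75,63,12),(75,63,100)]]
    for c,x,y,w,h,k in((T,158,172,60,96,6),(S,240,235,90,75,4.8)):
        im=cv2.resize(c['image'][y:y+h,x:x+w],None,fx=k,fy=k,interpolation=cv2.INTER_CUBIC)
        q=lambda P:tuple(int(round((a-b+.5)*k)) for a,b in zip(proj(c,W(p,P)),(x,y)))
        for b in boxes: cv2.polylines(im,[np.array([q(P) for P in b])],len(b)>2,(255,0,0),1)
        for yy in(-30,30):
            for xx in(-32,-4): cv2.circle(im,q((xx,yy,52)),3,(0,0,255),1)
        cv2.line(im,q((-18,-52,54)),q((-18,52,54)),(0,255,0),1)
        im=cv2.copyMakeBorder(im,0,600-im.shape[0] if im.shape[0]<600 else 0,0,0,cv2.BORDER_CONSTANT); ims.append(im[:600])
    cv2.imwrite(out,np.hstack(ims))
if __name__=='__main__': ov(r.x,'pics/ov1.png')
E
python3 ov.py
```

```text
(no output)
```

View pics/ov1.png

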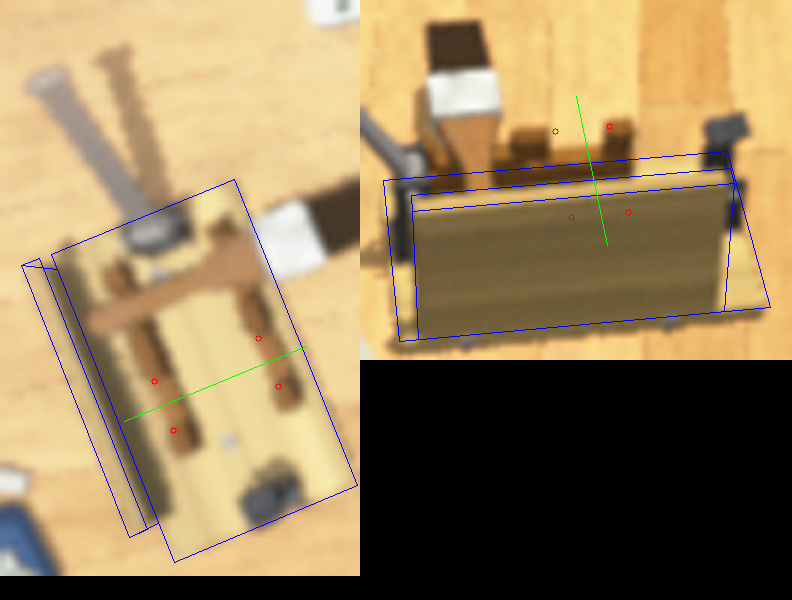

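The overlay puts the predicted notch edges (red) on the real horns in the side view at (550..605,130). In the top view they are within about 1 px, so the lane fit is good to about 2–3 mm. Now I regrip lower.

Emit:
{"method": "move_arm", "body": {
  "targets": "0 0 .03 0;0 0 0 0;0 0 0 0;0 0 0 0;0 0 0 0;0 0 0 0",
  "gripper": 36
}}

```text
time_s: 13.22
tcp_pos: [0.5013, -0.159, 0.1489]
ee_rot: [[0.402, -0.915, -0.001], [-0.915, -0.402, 0.0], [-0.001, 0.001, -1.0]]
wrist_force: [0.5, -0.1, 0.6]
gripper_width: 0.411
gripper_force: 0.0
```

Emit:
{"method": "move_arm", "body": {
  "targets": "0 0 -.2 0;0 0 -.2 0;0 0 -.15 0;0 0 0 0;0 0 0 0;0 0 0 0"
}}

```text
time_s: 13.72
tcp_pos: [0.5017, -0.159, 0.1355]
ee_rot: [[0.403, -0.915, -0.0], [-0.915, -0.403, -0.0], [0.0, 0.0, -1.0]]
wrist_force: [0.1, -0.3, 0.1]
gripper_width: 0.413
gripper_force: 0.0
```

Emit:
{"method": "move_arm", "body": {
  "targets": "0 0 0 0;0 0 0 0;0 0 0 0;0 0 0 0;0 0 0 0;0 0 0 0;0 0 0 0",
  "gripper": 0
}}

```text
time_s: 14.3
tcp_pos: [0.5017, -0.159, 0.1357]
ee_rot: [[0.403, -0.915, 0.0], [-0.915, -0.403, -0.0], [0.0, -0.0, -1.0]]
wrist_force: [0.3, 1.0, 0.5]
gripper_width: 0.237
gripper_force: 30.0
```

Emit:
{"method": "move_arm", "body": {
  "targets": "0 0 .5 0;0 0 .8 0;0 0 .7 0;0 0 0 0;0 0 0 0;0 0 0 0"
}}

```text
time_s: 14.8
tcp_pos: [0.5007, -0.1588, 0.1844]
ee_rot: [[0.402, -0.916, -0.002], [-0.916, -0.402, 0.001], [-0.001, 0.002, -1.0]]
wrist_force: [-0.1, -0.1, -2.0]
gripper_width: 0.236
gripper_force: 30.0
```

Emit:
{"method": "move_arm", "body": {
  "targets": ".05 .5 0 0;.1 .9 0 0;.1 1 0 0;.1 1 0 0;.1 1 0 0;.1 1 0 0;.1 1 0 0;.1 1 0 0;.12 1 0 0;.1 .6 0 0"
}}

```text
time_s: 15.63
tcp_pos: [0.5252, 0.0685, 0.1843]
ee_rot: [[0.404, -0.915, -0.002], [-0.915, -0.404, -0.0], [-0.0, 0.002, -1.0]]
wrist_force: [-0.6, -1.7, -0.7]
gripper_width: 0.236
gripper_force: 30.0
```

Emit:
{"method": "move_arm", "body": {
  "targets": "0 0 -.3 0;0 0 -.5 0;0 0 -.4 0;0 0 0 0;0 0 0 0"
}}

```text
time_s: 16.05
tcp_pos: [0.525, 0.0653, 0.1543]
ee_rot: [[0.402, -0.916, -0.003], [-0.916, -0.402, -0.001], [0.0, 0.003, -1.0]]
wrist_force: [0.9, -0.4, -0.9]
gripper_width: 0.233
gripper_force: 30.0
```

Run:
```python
from h import *
a=snap('side','s4.png')['image'][140:315,215:365]; b=snap('top','t4.png')['image'][160:285,150:270]
a=cv2.resize(a,None,fx=3.4,fy=3.4,interpolation=cv2.INTER_CUBIC)
cv2.imwrite('pics/v4.png',a)
```

```text
(no output)
```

View pics/v4.png

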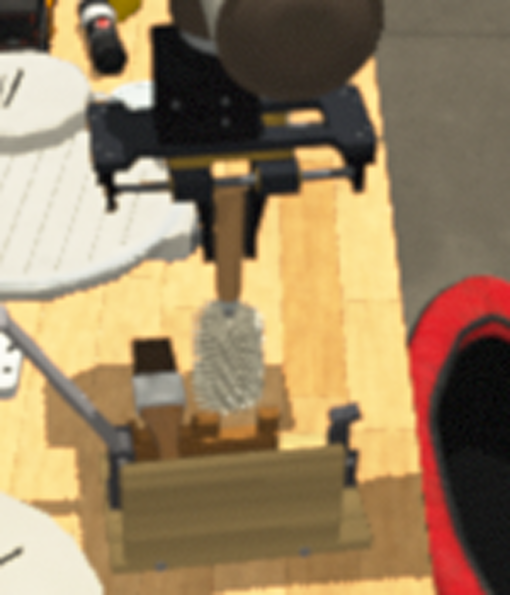

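Side crop: the brush hangs upright with its head just in front of the two lane horns, at (205,430) and (267,430). Now I push it against the horns to pivot it.

Emit:
{"method": "move_arm", "body": {
  "targets": "-.13 .29 0 0;-.13 .29 0 0;-.13 .29 0 0;-.13 .29 0 0;-.13 .29 .02 0;-.13 .29 .03 0;-.13 .29 .03 0;0 0 0 0;0 0 0 0"
}}

```text
time_s: 16.9
tcp_pos: [0.5018, 0.1174, 0.157]
ee_rot: [[0.403, -0.915, -0.002], [-0.915, -0.403, 0.001], [-0.001, 0.002, -1.0]]
wrist_force: [0.8, -0.5, -1.4]
gripper_width: 0.23
gripper_force: 30.0
```

Emit:
{"method": "move_arm", "body": {
  "targets": "-.13 .29 -.03 0;-.13 .29 -.04 0;-.13 .29 -.07 0;-.13 .29 -.1 0;0 0 0 0;0 0 0 0"
}}

```text
time_s: 17.4
tcp_pos: [0.4894, 0.1463, 0.1514]
ee_rot: [[0.403, -0.915, -0.001], [-0.915, -0.403, 0.0], [-0.001, 0.001, -1.0]]
wrist_force: [-1.6, -2.0, 2.0]
gripper_width: 0.226
gripper_force: 30.0
```

Run:
```python
from h import *
a=snap('side','s5.png')['image'][140:315,215:365]; b=snap('top','t5.png')['image'][160:285,150:270]
a=cv2.resize(a,None,fx=3.4,fy=3.4,interpolation=cv2.INTER_CUBIC)
# numeric: pale bristle pixels near the brush: grey low-saturation speckle
c=load('s5.png'); s=sense(); print(s['tcp_pos'],s['moment'])
hsv=cv2.cvtColor(c['image'],cv2.COLOR_BGR2HSV)
o=load('s4.png')
for n,cc in(('s4',o),('s5',c)):
    h=cv2.cvtColor(cc['image'],cv2.COLOR_BGR2HSV); m=((h[...,1]<75)&(h[...,2]>100)).astype(np.uint8); m[:215]=0;m[300:]=0;m[:,:268]=0;m[:,305:]=0
    ys,xs=np.nonzero(m); print(n,len(xs),xs.min(),xs.max(),ys.min(),ys.max(),xs.mean(),ys.mean())
```

```text
[0.48953859 0.14601911 0.15132883] [-0.73575892  0.52331668 -0.10135698]
s4 582 268 292 215 261 281.62371134020617 244.65635738831614
s5 446 268 295 215 265 283.1681614349776 251.39237668161434
```

It is pivoting: the head stays put while the tool advances. I continue to about 45°.

Emit:
{"method": "move_arm", "body": {
  "targets": "-.13 .29 -.12 0;-.13 .29 -.14 0;-.12 .27 -.16 0;-.1 .22 -.16 0;0 0 0 0;0 0 0 0"
}}

```text
time_s: 18.0
tcp_pos: [0.4777, 0.1731, 0.1363]
ee_rot: [[0.403, -0.915, -0.001], [-0.915, -0.403, 0.0], [-0.0, 0.0, -1.0]]
wrist_force: [-0.8, -0.8, 1.0]
gripper_width: 0.224
gripper_force: 30.0
```

Emit:
{"method": "move_arm", "body": {
  "targets": "0 0 .5 0;0 0 1 0;0 0 1 0;0 0 .6 0;0 0 0 0;0 0 0 0"
}}

```text
time_s: 18.5
tcp_pos: [0.4783, 0.1733, 0.2145]
ee_rot: [[0.402, -0.916, 0.001], [-0.916, -0.402, 0.003], [-0.002, -0.002, -1.0]]
wrist_force: [0.2, -0.6, -1.6]
gripper_width: 0.224
gripper_force: 30.0
```

Run:
```python
from h import *
s=sense(); c=snap('side','s6.png'); t=snap('top','t6.png')
p=s['tcp_pos']+[0,0,.019]; print(p)
h=cv2.cvtColor(c['image'],cv2.COLOR_BGR2HSV)
d=np.array([-.406,.914,0])
from math import *
m=((h[...,1]<75)&(h[...,2]>100)&(cv2.absdiff(c['image'],load('side0.png')['image']).max(2)>30)).astype(np.uint8)
n,l,st,ce=cv2.connectedComponentsWithStats(cv2.morphologyEx(m,cv2.MORPH_OPEN,np.ones((2,2))))
for i in range(1,n):
    if st[i,4]>60: print(st[i],ce[i])
for th in(0,15,30,45,60):
    a=radians(th); ax=d*sin(a)+np.array([0,0,cos(a)])
    print(th,[np.round(proj(c,p-ax*(.155-q)),0) for q in(0,.04,.08)])
```

```text
[0.47827972 0.17330431 0.23348429]
[391   0  15  18 223] [397.71748879   7.52017937]
[ 301    0  204  159 9648] [402.54519071  75.58405887]
[490   0  22  30 290] [504.50689655   8.7862069 ]
[475  47  23  24 246] [486.89430894  57.91869919]
[ 471   63   26  126 1977] [482.55032878 114.14820435]
[277  68  40   6 105] [297.52380952  71.16190476]
[279  75  50  35 901] [300.74805771  88.90899001]
[ 432  198   80  145 5438] [469.61658698 277.23096727]
[274 217  23  25 327] [283.83792049 230.42201835]
[484 301  28  18 370] [499.04324324 308.83243243]
[284 322  19  33 231] [293.02164502 338.28138528]
[314 328  13  11  94] [319.95744681 332.84042553]
0 [array([289., 271.]), array([289., 258.]), array([289., 245.])]
15 [array([286., 257.]), array([287., 248.]), array([288., 238.])]
30 [array([284., 242.]), array([285., 236.]), array([287., 231.])]
45 [array([282., 226.]), array([284., 224.]), array([286., 222.])]
60 [array([281., 209.]), array([283., 211.]), array([285., 214.])]
```

Emit:
{"method": "move_arm", "body": {
  "targets": "0 -.6 0 0;0 -1 0 0;0 -1 0 0;0 -1 0 0;0 -1 0 0;0 -1 0 0;0 -1 0 0;0 -1 0 0;0 -1 0 0;0 -1 0 0"
}}

```text
time_s: 19.43
tcp_pos: [0.477, -0.0692, 0.2132]
ee_rot: [[0.402, -0.916, -0.002], [-0.916, -0.402, 0.0], [-0.001, 0.002, -1.0]]
wrist_force: [1.2, 0.7, -1.5]
gripper_width: 0.225
gripper_force: 30.0
```

Emit:
{"method": "move_arm", "body": {
  "targets": "0 -1 0 0;0 -.8 0 0;0 0 -.6 0;0 0 -.9 0;0 0 -.9 0;0 0 -.7 0;0 0 -.4 0;0 0 -.2 0;0 0 0 0;0 0 0 0"
}}

```text
time_s: 20.27
tcp_pos: [0.478, -0.1128, 0.1218]
ee_rot: [[0.403, -0.915, -0.001], [-0.915, -0.403, -0.0], [-0.0, 0.001, -1.0]]
wrist_force: [0.2, -0.6, -1.6]
gripper_width: 0.23
gripper_force: 30.0
```

Emit:
{"method": "move_arm", "body": {
  "targets": "-.11 .25 -.22 0;-.11 .25 -.22 0;-.11 .25 -.22 0;-.11 .25 -.24 0;0 0 0 0;0 0 0 0"
}}

```text
time_s: 20.77
tcp_pos: [0.4679, -0.086, 0.1011]
ee_rot: [[0.405, -0.914, 0.003], [-0.914, -0.405, 0.001], [0.001, -0.003, -1.0]]
wrist_force: [-2.1, 4.0, 8.4]
gripper_width: 0.221
gripper_force: 30.0
```

Emit:
{"method": "move_arm", "body": {
  "targets": "-.1 .23 -.26 0;-.1 .23 -.26 0;-.1 .23 -.26 0;0 0 0 0;0 0 0 0"
}}

```text
time_s: 21.18
tcp_pos: [0.4602, -0.0693, 0.0808]
ee_rot: [[0.405, -0.915, 0.002], [-0.915, -0.405, 0.0], [0.001, -0.002, -1.0]]
wrist_force: [-0.1, 1.2, 3.1]
gripper_width: 0.216
gripper_force: 30.0
```

```bash
cat > head.py <<'E'
from h import *
from math import *
import sys
s=sense(); c=snap('side',sys.argv[1]+'.png')
p=s['tcp_pos']+[0,0,.019]; print(p,s['wrist_force'],s['moment'])
h=cv2.cvtColor(c['image'],cv2.COLOR_BGR2HSV); d=np.array([-.406,.914,0])
m=((h[...,1]<75)&(h[...,2]>90)&(cv2.absdiff(c['image'],load('side0.png')['image']).max(2)>30)).astype(np.uint8)
n,l,st,ce=cv2.connectedComponentsWithStats(cv2.morphologyEx(m,cv2.MORPH_OPEN,np.ones((2,2))))
for i in range(1,n):
    if st[i,4]>60 and 240<ce[i][0]<350: print(st[i],ce[i].round(1))
for th in(30,45,60,75,90):
    a=radians(th); ax=d*sin(a)+np.array([0,0,cos(a)])
    print(th,[np.round(proj(c,p-ax*(.155-q)),0) for q in(0,.04,.08)])
E
python3 head.py s7
```

```text
[ 0.46018758 -0.06933999  0.09977861] [-0.12658621  1.2465198   3.07481701] [ 0.37138709  0.15737339 -0.00467841]
[289 125   7  13  64] [292.  130.4]
[301 195  12  14 125] [306.8 201.5]
30 [array([311., 225.]), array([313., 220.]), array([315., 215.])]
45 [array([310., 212.]), array([312., 210.]), array([314., 208.])]
60 [array([309., 198.]), array([311., 200.]), array([314., 201.])]
75 [array([308., 185.]), array([311., 190.]), array([314., 195.])]
90 [array([309., 173.]), array([311., 181.]), array([314., 188.])]
```

Emit:
{"method": "move_arm", "body": {
  "targets": "-.08 .19 -.3 0;-.08 .19 -.3 0;-.08 .19 -.3 0;-.05 .1 -.25 0;-.05 .1 -.25 0;-.05 .1 -.25 0;-.04 .1 -.25 0;0 0 0 0;0 0 0 0"
}}

```text
time_s: 21.98
tcp_pos: [0.4486, -0.046, 0.0321]
ee_rot: [[0.403, -0.915, -0.001], [-0.915, -0.403, -0.0], [-0.0, 0.001, -1.0]]
wrist_force: [-0.1, 1.2, 0.7]
gripper_width: 0.221
gripper_force: 30.0
```

Emit:
{"method": "move_arm", "body": {
  "targets": "-.02 .05 -.2 0;-.02 .05 -.2 0;-.02 .05 -.2 0;-.02 .05 -.2 0;0 0 0 0;0 0 0 0;0 0 0 0"
}}

```text
time_s: 22.57
tcp_pos: [0.4469, -0.041, 0.0125]
ee_rot: [[0.403, -0.915, -0.0], [-0.915, -0.403, -0.0], [0.0, 0.0, -1.0]]
wrist_force: [0.5, 1.3, 0.4]
gripper_width: 0.219
gripper_force: 30.0
```

```bash
python3 head.py s8
```

```text
[ 0.44693056 -0.04103157  0.03151457] [0.46231728 1.27756987 0.37540343] [0.00482264 0.11038378 0.00720265]
[289 125   7  13  67] [292.1 130.8]
[283 175  17  10 128] [290.9 179.2]
30 [array([312., 249.]), array([314., 245.]), array([316., 240.])]
45 [array([311., 236.]), array([313., 235.]), array([315., 234.])]
60 [array([310., 222.]), array([312., 225.]), array([315., 227.])]
75 [array([309., 210.]), array([312., 215.]), array([315., 220.])]
90 [array([310., 198.]), array([312., 206.]), array([315., 214.])]
```

Emit:
{"method": "move_arm", "body": {
  "targets": "0 0 -.12 0;0 0 -.1 0;0 0 0 0;0 0 0 0"
}}

```text
time_s: 22.95
tcp_pos: [0.4469, -0.0411, 0.0069]
ee_rot: [[0.403, -0.915, -0.0], [-0.915, -0.403, -0.0], [0.0, 0.0, -1.0]]
wrist_force: [0.5, -0.6, 0.9]
gripper_width: 0.218
gripper_force: 30.0
```

Emit:
{"method": "move_arm", "body": {
  "targets": "0 0 .5 0;0 0 .9 0;0 0 .9 0;0 0 .9 0;0 0 .6 0;0 0 0 0;0 0 0 0;0 0 0 0"
}}

```text
time_s: 23.62
tcp_pos: [0.4457, -0.0412, 0.101]
ee_rot: [[0.402, -0.916, -0.002], [-0.916, -0.402, -0.0], [-0.001, 0.002, -1.0]]
wrist_force: [-0.5, -0.0, -1.2]
gripper_width: 0.216
gripper_force: 30.0
```

```bash
python3 head.py s9
python3 - <<'E'
from h import *
t=snap('top','t9.png')['image'][150:275,215:335]; s=load('s9.png')['image'][130:255,250:370]
cv2.imwrite('pics/v9.png',cv2.resize(np.hstack([s,t]),None,fx=3.3,fy=3.3,interpolation=cv2.INTER_CUBIC))
E
```

```text
[ 0.44574054 -0.0411897   0.11996867] [-0.5196634  -0.01825345 -1.19221326] [0.0400865  0.20198194 0.02352135]
[289 125   7  13  65] [292.  130.7]
30 [array([314., 226.]), array([316., 221.]), array([319., 216.])]
45 [array([313., 213.]), array([315., 211.]), array([318., 209.])]
60 [array([312., 199.]), array([314., 201.]), array([317., 202.])]
75 [array([311., 186.]), array([314., 190.]), array([317., 195.])]
90 [array([311., 173.]), array([314., 181.]), array([317., 189.])]
```

View pics/v9.png

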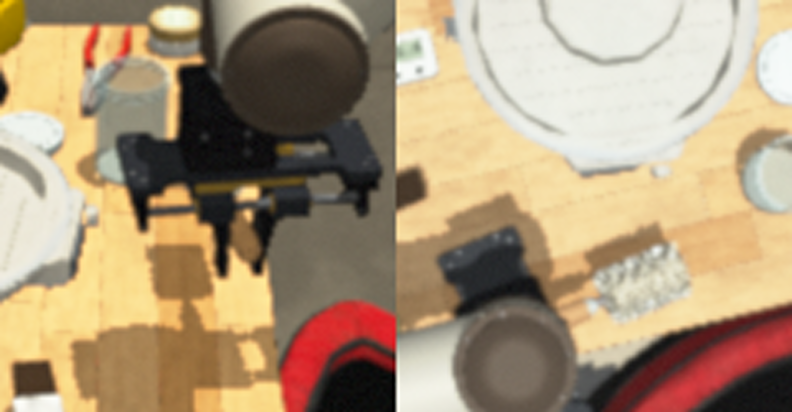

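The brush is now horizontal in the gripper. In the side crop the butt faces the camera at (243,238), and in the top crop the head spans (598,292)–(690,268).

Run:
```python
from h import *
T=load('t9.png'); S=load('s9.png'); g=np.array([.4457,-.0412,.120]); d=np.array([-.406,.914,0])
for n,(u,v) in dict(shoulder=(598,292),c=(643,280),end=(690,268)).items():
    q=atz(T,215+(u-396)/3.3,150+v/3.3,.12); print(n,q.round(4),'along',((q-g)@d).round(4),'across',((q-g)@[.914,.406,0]).round(4))
o,D=ray(S,250+243/3.3,130+238/3.3)
t=((g+.045*d-o)@d)/(D@d); print('butt',(o+t*D).round(4), 'expect',(g+.045*d).round(4))
p=np.load('rack.npy'); print(np.degrees(p[2]))
```

```text
shoulder [ 0.4869 -0.1155  0.12  ] along -0.0847 across 0.0075
c [ 0.499  -0.1569  0.12  ] along -0.1274 across 0.0017
end [ 0.5111 -0.2002  0.12  ] along -0.1719 across -0.0048
butt [0.4372 0.0043 0.1648] expect [ 4.274e-01 -1.000e-04  1.200e-01]
23.956847550828464
```

Run:
```python
from h import *
from math import *
s=sense(); c=snap('wrist','w9.png'); c['world_from_camera']=wT(c,s)
g=s['tcp_pos']+[0,0,.019]; print(g,s['ee_rot'].round(3).tolist()); d=-s['ee_rot'][:,0]
for L in(.155,.165):
  for tilt in(-10,0,10,20,30): # butt-up tilt
    a=radians(tilt); ax=d*cos(a)+np.array([0,0,sin(a)]); up=-d*sin(a)+np.array([0,0,cos(a)])
    print(L,tilt,[np.round(proj(c,g-ax*(L-q)+up*.025)).astype(int).tolist() for q in(0,.04,.08)], 'w',np.round(50e-3*c['fx']/np.linalg.norm((g-ax*(L-.04)-c['world_from_camera'][:3,3])@c['world_from_camera'][:3,2])))
h=cv2.cvtColor(c['image'],cv2.COLOR_BGR2HSV)
m=(h[...,1]<70)&(h[...,2]>90)
for v in range(0,300,10): 
    r=np.nonzero(m[v,150:360])[0]; print(v,len(r),(150+r.min(),150+int(np.median(r)),150+r.max()) if len(r) else '',h[v,256].tolist())
```

```text
[ 0.44574985 -0.04128562  0.119691  ] [[0.402, -0.916, -0.003], [-0.916, -0.402, -0.001], [-0.001, 0.003, -1.0]]
0.155 -10 [[243, -252], [244, -35], [245, 112]] w 142.0
0.155 0 [[245, -180], [245, -28], [246, 97]] w 121.0
0.155 10 [[246, -121], [246, -13], [246, 91]] w 105.0
0.155 20 [[246, -71], [246, 8], [246, 91]] w 92.0
0.155 30 [[247, -28], [247, 30], [247, 97]] w 83.0
0.165 -10 [[243, -323], [244, -81], [245, 80]] w 148.0
0.165 0 [[244, -223], [245, -64], [246, 68]] w 124.0
0.165 10 [[246, -149], [246, -39], [246, 65]] w 106.0
0.165 20 [[246, -90], [246, -12], [246, 70]] w 92.0
0.165 30 [[247, -41], [247, 15], [247, 79]] w 82.0
0 135 (np.int64(183), 250, np.int64(317)) [27, 37, 193]
10 131 (np.int64(184), 249, np.int64(314)) [28, 19, 248]
20 133 (np.int64(184), 250, np.int64(316)) [27, 30, 231]
30 129 (np.int64(186), 251, np.int64(315)) [29, 21, 245]
40 125 (np.int64(192), 254, np.int64(316)) [29, 28, 224]
50 124 (np.int64(192), 253, np.int64(315)) [28, 31, 140]
60 110 (np.int64(194), 248, np.int64(303)) [27, 32, 173]
70 86 (np.int64(199), 241, np.int64(296)) [30, 3, 175]
80 27
[... 260 characters left out ...]
64(313)) [20, 105, 245]
150 18 (np.int64(305), 313, np.int64(322)) [20, 105, 246]
160 15 (np.int64(303), 310, np.int64(317)) [20, 107, 245]
170 12 (np.int64(301), 306, np.int64(312)) [20, 107, 244]
180 9 (np.int64(299), 303, np.int64(307)) [20, 108, 244]
190 6 (np.int64(297), 299, np.int64(302)) [20, 108, 244]
200 3 (np.int64(295), 296, np.int64(297)) [17, 119, 163]
210 0  [16, 118, 162]
220 2 (np.int64(292), 292, np.int64(293)) [16, 121, 160]
230 7 (np.int64(290), 293, np.int64(296)) [16, 119, 161]
240 0  [16, 117, 157]
250 11 (np.int64(287), 292, np.int64(301)) [70, 11, 68]
260 1 (np.int64(298), 298, np.int64(298)) [90, 3, 73]
270 0  [25, 22, 70]
280 0  [16, 116, 145]
290 0  [16, 118, 143]
```

Wrist-image numbers: the brush is level to within about 5°, and the grip is about 163 mm from the bristle end. I regrip on the bench about 12 mm nearer the handle's middle.

Emit:
{"method": "move_arm", "body": {
  "targets": "0 0 -.6 0;0 0 -.9 0;0 0 -.9 0;0 0 -.7 0;0 0 -.4 0;0 0 -.24 0;0 0 0 0;0 0 0 0;0 0 0 0"
}}

```text
time_s: 24.52
tcp_pos: [0.4472, -0.041, 0.009]
ee_rot: [[0.403, -0.915, 0.001], [-0.915, -0.403, 0.0], [0.0, -0.001, -1.0]]
wrist_force: [-0.4, -0.5, 0.6]
gripper_width: 0.218
gripper_force: 30.0
```

Emit:
{"method": "move_arm", "body": {
  "targets": "0 0 0 0;0 0 0 0;0 0 0 0;0 0 0 0;0 0 0 0;.05 -.11 0 0;.05 -.11 0 0;.05 -.11 -.05 0;.05 -.11 -.05 0;0 0 0 0",
  "gripper": 34
}}

```text
time_s: 25.35
tcp_pos: [0.4519, -0.0526, 0.0057]
ee_rot: [[0.402, -0.916, -0.0], [-0.916, -0.402, -0.0], [-0.0, 0.0, -1.0]]
wrist_force: [0.9, -0.3, -0.3]
gripper_width: 0.392
gripper_force: 0.0
```

Emit:
{"method": "move_arm", "body": {
  "targets": "0 0 0 0;0 0 0 0;0 0 0 0;0 0 0 0;0 0 0 0;0 0 0 0;0 0 0 0",
  "gripper": 0
}}

```text
time_s: 25.93
tcp_pos: [0.4518, -0.052, 0.006]
ee_rot: [[0.403, -0.915, -0.0], [-0.915, -0.403, 0.0], [-0.0, 0.0, -1.0]]
wrist_force: [-0.4, -0.2, -0.2]
gripper_width: 0.226
gripper_force: 30.0
```

Emit:
{"method": "move_arm", "body": {
  "targets": "0 0 .5 0;0 0 .9 0;0 0 .9 0;0 0 .9 0;0 0 .7 0;0 0 0 0;0 0 0 0;0 0 0 0"
}}

```text
time_s: 26.6
tcp_pos: [0.4509, -0.0521, 0.1027]
ee_rot: [[0.402, -0.916, -0.002], [-0.916, -0.402, 0.0], [-0.001, 0.002, -1.0]]
wrist_force: [-0.3, -1.1, -2.0]
gripper_width: 0.224
gripper_force: 30.0
```

```bash
cat > wr.py <<'E'
from h import *
from math import *
import sys
s=sense(); c=snap('wrist',sys.argv[1]+'.png'); c['world_from_camera']=wT(c,s); dz=float(sys.argv[2])
g=s['tcp_pos']+[0,0,dz]; print(g,s['ee_rot'].round(3).tolist()); d=-s['ee_rot'][:,0]
for L in(.145,.155):
  for tilt in(-15,-7,0,7):
    a=radians(tilt); ax=d*cos(a)+np.array([0,0,sin(a)]); up=-d*sin(a)+np.array([0,0,cos(a)])
    print(L,tilt,[np.round(proj(c,g-ax*(L-q)+up*r)).astype(int).tolist() for q,r in((.04,.025),(.08,.025),(.095,.004),(.095,.01))], 'w',[round(2*r*c['fx']/abs((g-ax*(L-q)-c['world_from_camera'][:3,3])@c['world_from_camera'][:3,2])) for q,r in ((.04,.025),(.08,.025),(.1,.01))])
h=cv2.cvtColor(c['image'],cv2.COLOR_BGR2HSV)
m=(h[...,1]<70)&(h[...,2]>90)
for v in range(0,200,10): 
    r=np.nonzero(m[v,150:360])[0]; print(v,len(r),(150+r.min(),150+int(np.median(r)),150+r.max()) if len(r) else '',h[v,250].tolist())
E
python3 wr.py w10 .012
```

```text
[ 0.45085805 -0.05208813  0.11466662] [[0.402, -0.916, -0.002], [-0.916, -0.402, 0.0], [-0.001, 0.002, -1.0]]
0.145 -15 [[244, 21], [245, 151], [246, 166], [246, 172]] w [139, 118, 44]
0.145 -7 [[245, 12], [246, 135], [246, 159], [246, 163]] w [124, 111, 42]
0.145 0 [[245, 12], [246, 125], [246, 156], [246, 158]] w [113, 106, 41]
0.145 7 [[246, 16], [246, 118], [247, 154], [246, 154]] w [104, 100, 39]
0.155 -15 [[244, -21], [245, 123], [246, 144], [246, 149]] w [145, 123, 46]
0.155 -7 [[245, -24], [246, 107], [246, 138], [246, 140]] w [128, 114, 43]
0.155 0 [[245, -19], [246, 98], [246, 134], [246, 135]] w [115, 107, 42]
0.155 7 [[246, -11], [246, 93], [247, 134], [246, 133]] w [104, 101, 40]
0 138 (np.int64(182), 250, np.int64(319)) [28, 16, 250]
10 138 (np.int64(181), 249, np.int64(318)) [28, 33, 147]
20 137 (np.int64(183), 251, np.int64(319)) [28, 15, 250]
30 133 (np.int64(184), 250, np.int64(316)) [27, 19, 246]
40 133 (np.int64(185), 251, np.int64(317)) [28, 16, 249]
50 129 (np.int64(188), 252, np.int64(316)) [28, 15, 250]
60 130 (np.int64(185), 249, np.int64(314)) [26, 22, 240]
70 130 (np.int64(186), 250, np.int64(315)) [28, 35, 194]
80 112 (np.int64(187), 242, np.int64(298)) [28, 15, 251]
90 126 (np.int64(188), 250, np.int64(313)) [27, 20, 245]
100 106 (np.int64(197), 249, np.int64(302)) [25, 39, 150]
110 30 (np.int64(200), 243, np.int64(258)) [13, 10, 175]
120 16 (np.int64(243), 250, np.int64(258)) [15, 5, 198]
130 29 (np.int64(236), 250, np.int64(264)) [68, 5, 196]
140 37 (np.int64(233), 251, np.int64(311)) [90, 2, 252]
150 36 (np.int64(240), 257, np.int64(320)) [30, 4, 248]
160 14 (np.int64(306), 312, np.int64(319)) [20, 107, 244]
170 11 (np.int64(304), 309, np.int64(314)) [20, 106, 244]
180 8 (np.int64(302), 305, np.int64(309)) [20, 106, 243]
190 6 (np.int64(300), 302, np.int64(305)) [16, 118, 166]
```

Emit:
{"method": "move_arm", "body": {
  "targets": "0 0 .8 0;.1 .5 0 0;.2 .9 0 0;.2 1 0 0;.2 1 0 0;.2 1 0 0;.2 1 0 0;.2 1 0 0;.12 .9 0 0;.1 .5 0 0"
}}

```text
time_s: 27.48
tcp_pos: [0.4896, 0.1447, 0.122]
ee_rot: [[0.404, -0.915, -0.002], [-0.915, -0.404, -0.001], [0.0, 0.002, -1.0]]
wrist_force: [0.4, -1.1, -0.4]
gripper_width: 0.224
gripper_force: 30.0
```

Emit:
{"method": "move_arm", "body": {
  "targets": "0 0 0 0;0 0 0 0;0 0 0 0;0 0 -.4 0;0 0 -.5 0;0 0 -.4 0;0 0 0 0;0 0 0 0"
}}

```text
time_s: 28.15
tcp_pos: [0.4894, 0.1421, 0.0903]
ee_rot: [[0.402, -0.916, -0.002], [-0.916, -0.402, -0.001], [0.0, 0.002, -1.0]]
wrist_force: [0.0, 0.6, -0.3]
gripper_width: 0.226
gripper_force: 30.0
```

Emit:
{"method": "move_arm", "body": {
  "targets": "0 0 -.4 0;0 0 -.5 0;0 0 0 0;0 0 0 0;0 0 0 0"
}}

```text
time_s: 28.57
tcp_pos: [0.4903, 0.1432, 0.069]
ee_rot: [[0.403, -0.915, 0.001], [-0.915, -0.403, 0.0], [0.0, -0.001, -1.0]]
wrist_force: [-0.6, -0.1, -0.6]
gripper_width: 0.224
gripper_force: 30.0
```

Run:
```python
from h import *
from fit import W
s=sense(); print(s['tcp_pos']); p=np.load('rack.npy')
a=snap('side','s11.png'); b=snap('top','t11.png')
def dr(c,x,y,w,h,k):
    im=cv2.resize(c['image'][y:y+h,x:x+w],None,fx=k,fy=k,interpolation=cv2.INTER_CUBIC); return im
cv2.imwrite('pics/v11.png',np.hstack([dr(a,240,215,80,100,5),dr(b,165,180,80,100,5)]))
```

```text
[0.4903148  0.14316807 0.06896498]
```

View pics/v11.png

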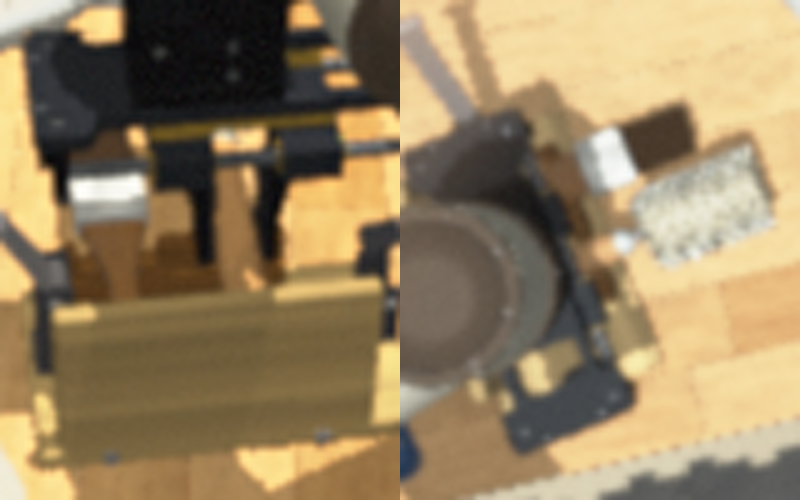

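The view shows the handle level over the front lane between the fingers, at (243,280), about 2 mm towards the hinge. The bristles are out over the open side. I nudge it and lower.

Emit:
{"method": "move_arm", "body": {
  "targets": "-.07 -.03 -.3 0;0 0 -.3 0;0 0 -.3 0;0 0 -.2 0;0 0 -.1 0;0 0 0 0;0 0 0 0"
}}

```text
time_s: 29.25
tcp_pos: [0.4881, 0.1422, 0.0384]
ee_rot: [[0.403, -0.915, -0.0], [-0.915, -0.403, -0.0], [-0.0, 0.0, -1.0]]
wrist_force: [-0.1, -0.6, -1.5]
gripper_width: 0.227
gripper_force: 30.0
```

Emit:
{"method": "move_arm", "body": {
  "targets": "0 0 -.1 0;0 0 0 0;0 0 -.08 0;0 0 0 0;0 0 0 0"
}}

```text
time_s: 29.67
tcp_pos: [0.4888, 0.1423, 0.0347]
ee_rot: [[0.403, -0.915, 0.002], [-0.915, -0.403, 0.0], [0.0, -0.002, -1.0]]
wrist_force: [1.9, -3.0, 4.5]
gripper_width: 0.228
gripper_force: 30.0
```

Emit:
{"method": "move_arm", "body": {
  "targets": "0 0 -.06 0;0 0 -.06 0;0 0 0 0;0 0 0 0;0 0 0 0"
}}

```text
time_s: 30.08
tcp_pos: [0.489, 0.1423, 0.0337]
ee_rot: [[0.404, -0.915, 0.002], [-0.915, -0.404, 0.0], [0.001, -0.002, -1.0]]
wrist_force: [-2.8, -2.4, 19.4]
gripper_width: 0.225
gripper_force: 30.0
```

Emit:
{"method": "move_arm", "body": {
  "targets": "0 0 .06 0;0 0 0 0;0 0 0 0;0 0 0 0;0 0 0 0;0 0 0 0",
  "gripper": 34
}}

```text
time_s: 30.58
tcp_pos: [0.4879, 0.1422, 0.0321]
ee_rot: [[0.403, -0.915, -0.001], [-0.915, -0.403, -0.0], [0.0, 0.001, -1.0]]
wrist_force: [0.1, 0.2, 0.6]
gripper_width: 0.386
gripper_force: 0.0
```

Run:
```python
from h import *
from fit import W
S=snap('side','s12.png'); p=np.load('rack.npy')
s=sense(); print(s['tcp_pos'],s['wrist_force'])
T=snap('top','t12.png')
# bristle head: expected projections if seated (level) 
for n,c in(('side',S),('top',T)):
  h=cv2.cvtColor(c['image'],cv2.COLOR_BGR2HSV); e=np.array([proj(c,W(p,(-18,y,44))) for y in(-72,-112,-152)]); print(n,e.round(1).tolist())
  m=((h[...,1]<75)&(h[...,2]>90)).astype(np.uint8); x0,y0=(e.min(0)-14).astype(int); x1,y1=(e.max(0)+14).astype(int)
  k=m[y0:y1,x0:x1]; nn,l,st,ce=cv2.connectedComponentsWithStats(cv2.morphologyEx(k,cv2.MORPH_CLOSE,np.ones((3,3))))
  for i in range(1,nn):
    if st[i,4]>25: print(st[i]+[x0,y0,0,0,0],(ce[i]+[x0,y0]).round(1))
```

```text
[0.4879464  0.14223361 0.03215217] [0.02456799 0.65311714 0.22198859]
side [[283.3, 252.0], [281.1, 241.5], [279.1, 231.6]]
[283 217  14   8  29] [291.3 221.9]
top [[214.6, 226.8], [226.1, 222.0], [237.6, 217.3]]
[200 205  13  15 141] [205.6 211.8]
[209 210  32  24 469] [225.7 222.2]
```

In the top view the head centroid is (225.7,222.2) against a seated prediction of (226.1,222.0), so the handle is seated. I lift away, close the fingers and go behind the keeper.

Emit:
{"method": "move_arm", "body": {
  "targets": "0 0 .4 0;0 0 .8 0;0 0 1 0;0 0 1 0;0 0 1 0;0 0 1 0;0 0 1 0;0 0 1 0;0 0 1 0;0 0 .8 0"
}}

```text
time_s: 31.52
tcp_pos: [0.4882, 0.1422, 0.2606]
ee_rot: [[0.403, -0.915, 0.003], [-0.915, -0.403, 0.001], [-0.0, -0.003, -1.0]]
wrist_force: [0.2, 0.3, 0.7]
gripper_width: 0.392
gripper_force: 0.0
```

Emit:
{"method": "move_arm", "body": {
  "targets": ".5 .2 0 0;.9 .4 0 0;.9 .4 0 0;.9 .4 0 0;.9 .4 0 0;.9 .4 0 0;.9 .4 0 0;.9 .4 0 0;.4 .3 0 0;0 0 0 0",
  "gripper": 0
}}

```text
time_s: 32.35
tcp_pos: [0.6695, 0.2257, 0.2563]
ee_rot: [[0.403, -0.915, -0.001], [-0.915, -0.403, -0.0], [0.0, 0.001, -1.0]]
wrist_force: [-0.3, 0.1, -1.2]
gripper_width: 0.005
gripper_force: 0.0
```

```bash
cat > rk.py <<'E'
from h import *
p=np.load('rack.npy'); s=sense(); q=s['tcp_pos']-[p[0],p[1],0]; c,n=np.cos(p[2]),np.sin(p[2])
print('rack mm',(1000*np.array([c*q[0]+n*q[1],-n*q[0]+c*q[1],q[2]])).round(1),s['gripper_width'],s['wrist_force'].round(1))
E
python3 rk.py
python3 - <<'E'
from h import *
from fit import W,tip
p=np.load('rack.npy'); c=snap('side','s13.png'); T=snap('top','t13.png')
for n,c in(('side',c),('top',T)):
  d=cv2.absdiff(c['image'],load(n+'0.png')['image']).max(2)
  e=np.array([proj(c,W(p,(-18,y,44))) for y in(-82,-112,-145,0)]); print(n,[(x.round(1).tolist(),c['image'][int(x[1]),int(x[0])].tolist(),int(d[int(x[1]),int(x[0])])) for x in e])
E
```

```text
rack mm [180.4  -0.6 256.3] 0.004712364292255029 [-0.3  0.1 -1.2]
side [([282.7, 249.3], [123, 146, 153], 93), ([281.1, 241.5], [155, 183, 191], 56), ([279.4, 233.3], [158, 188, 197], 51), ([287.5, 272.4], [107, 178, 232], 115)]
top [([217.5, 225.6], [201, 222, 224], 44), ([226.1, 222.0], [227, 242, 243], 74), ([235.6, 218.1], [229, 243, 245], 80), ([193.8, 235.3], [138, 195, 235], 16)]
```

Run:
```python
from h import *
from fit import W
p=np.load('rack.npy')
cs={}
for n in('side','top'):
  c=load({'side':'s13','top':'t13'}[n]+'.png'); d=cv2.absdiff(c['image'],load(n+'0.png')['image']).max(2)
  h=cv2.cvtColor(c['image'],cv2.COLOR_BGR2HSV); m=((h[...,1]<85)&(h[...,2]>90)&(d>25)).astype(np.uint8)
  e=proj(c,W(p,(-18,-112,44))); nn,l,st,ce=cv2.connectedComponentsWithStats(cv2.morphologyEx(m,cv2.MORPH_CLOSE,np.ones((3,3))))
  i=min(range(1,nn),key=lambda i:np.hypot(*(ce[i]-e)) if st[i,4]>50 else 1e9); print(n,st[i],ce[i],e); cs[n]=ray(c,*ce[i])
  # brown handle pixels (changed, saturated)
  for y in(-45,-15,15,45):
    P=[proj(c,W(p,(x,y,50))) for x in range(-40,6,3)]; print(y,[int(d[int(b+.5),int(a+.5)]) for a,b in P])
q,g=tri(*cs['side'+''],cs['top']) if 0 else tri(cs['side'],cs['top'])
v=q-[p[0],p[1],0]; c,s=np.cos(p[2]),np.sin(p[2]); print('head centre rack mm',1000*np.array([c*v[0]+s*v[1],-s*v[0]+c*v[1],v[2]]),g)
```

```text
side [269 226  24  31 566] [280.31272085 240.63957597] (np.float64(281.1066266578991), np.float64(241.53621547963778))
-45 [5, 4, 8, 6, 3, 47, 30, 24, 28, 41, 61, 91, 84, 83, 87, 87]
-15 [5, 4, 2, 2, 5, 48, 67, 72, 68, 56, 24, 44, 47, 5, 4, 4]
15 [65, 71, 33, 41, 46, 54, 59, 61, 65, 71, 74, 43, 47, 54, 59, 64]
45 [1, 2, 1, 3, 3, 3, 1, 2, 3, 2, 2, 1, 1, 1, 2, 2]
top [209 210  32  24 455] [225.91868132 221.8989011 ] (np.float64(226.11286767772413), np.float64(222.00403779871405))
-45 [10, 12, 10, 2, 19, 13, 20, 20, 9, 9, 35, 43, 9, 7, 11, 9]
-15 [10, 10, 10, 9, 37, 37, 30, 18, 22, 51, 72, 55, 41, 1, 10, 9]
15 [11, 9, 7, 1, 18, 34, 24, 12, 12, 25, 45, 68, 43, 7, 10, 10]
45 [10, 26, 9, 9, 25, 4, 22, 37, 22, 13, 11, 3, 5, 8, 6, 6]
head centre rack mm [ -16.72062903 -111.87593757   47.3004653 ] 0.0016818514569895123
```

The head centre triangulates to rack (−17, −112, 47) mm, so the brush is level and seated. Now I swing the keeper over.

Emit:
{"method": "move_arm", "body": {
  "targets": "0 0 -.7 0;0 0 -.9 0;0 0 -.9 0;0 0 -.7 0;0 0 -.4 0;0 0 0 0;0 0 0 0"
}}

```text
time_s: 33.03
tcp_pos: [0.668, 0.2245, 0.1685]
ee_rot: [[0.403, -0.915, 0.001], [-0.915, -0.403, -0.0], [0.0, -0.001, -1.0]]
wrist_force: [-0.4, 0.1, 0.6]
gripper_width: 0.002
gripper_force: 0.0
```

Emit:
{"method": "move_arm", "body": {
  "targets": "-.37 -.16 0 0;-.37 -.16 0 0;-.37 -.16 0 0;-.37 -.16 0 0;-.37 -.16 0 0;0 0 0 0"
}}

```text
time_s: 33.53
tcp_pos: [0.622, 0.2048, 0.1709]
ee_rot: [[0.403, -0.915, 0.005], [-0.915, -0.403, 0.002], [-0.0, -0.005, -1.0]]
wrist_force: [1.0, -0.2, 0.8]
gripper_width: 0.007
gripper_force: 0.0
```

Emit:
{"method": "move_arm", "body": {
  "targets": "-.37 -.16 0 0;-.37 -.16 0 0;-.37 -.16 0 0;-.37 -.16 0 0;-.37 -.16 0 0;0 0 0 0"
}}

```text
time_s: 34.03
tcp_pos: [0.5754, 0.1847, 0.1694]
ee_rot: [[0.403, -0.915, 0.002], [-0.915, -0.403, 0.001], [-0.0, -0.002, -1.0]]
wrist_force: [0.0, -0.8, -0.2]
gripper_width: 0.005
gripper_force: 0.0
```

```bash
python3 rk.py
```

```text
rack mm [7.770e+01 1.000e-01 1.694e+02] 0.004506425154073563 [ 0.  -0.8 -0.2]
```

```bash
cat > kp.py <<'E'
from h import *
from fit import W
import sys
p=np.load('rack.npy')
c=snap('side',sys.argv[1]+'.png'); h=cv2.cvtColor(c['image'],cv2.COLOR_BGR2HSV)
for th in [120]+list(range(100,-1,-10))+[5,3]:
    t=np.radians(th); P=[proj(c,W(p,(70-r*np.cos(t),0,60+r*np.sin(t)))) for r in range(30,146,23)]
    print(th,[tuple(h[int(b+.5),int(a+.5)][1:].tolist()) for a,b in P])
E
python3 kp.py s14
```

```text
120 [(107, 251), (117, 249), (109, 251), (104, 252), (85, 253), (112, 250)]
100 [(118, 249), (112, 250), (115, 247), (123, 230), (121, 251), (81, 182)]
90 [(43, 107), (85, 141), (105, 168), (125, 165), (132, 126), (46, 11)]
80 [(114, 150), (31, 198), (134, 76), (129, 197), (109, 251), (105, 251)]
70 [(108, 144), (10, 241), (105, 80), (132, 190), (110, 245), (110, 251)]
60 [(141, 107), (4, 252), (32, 185), (58, 227), (48, 211), (54, 175)]
50 [(140, 115), (8, 242), (111, 173), (50, 193), (45, 181), (112, 251)]
40 [(138, 118), (90, 125), (49, 152), (52, 158), (64, 222), (133, 246)]
30 [(148, 119), (134, 171), (109, 155), (51, 144), (103, 252), (141, 245)]
20 [(148, 122), (181, 121), (139, 173), (101, 253), (142, 242), (146, 243)]
10 [(153, 122), (175, 83), (138, 189), (177, 147), (132, 245), (130, 245)]
0 [(152, 124), (178, 93), (142, 180), (176, 90), (134, 241), (120, 151)]
5 [(155, 122), (169, 86), (141, 199), (175, 80), (133, 242), (130, 192)]
3 [(155, 122), (169, 86), (139, 189), (191, 80), (135, 242), (134, 213)]
```

Emit:
{"method": "move_arm", "body": {
  "targets": "-.37 -.16 0 0;-.37 -.16 0 0;-.37 -.16 0 0;-.37 -.16 0 0;-.37 -.16 0 0;0 0 0 0"
}}

```text
time_s: 34.58
tcp_pos: [0.5277, 0.1639, 0.1678]
ee_rot: [[0.403, -0.915, -0.001], [-0.915, -0.403, -0.0], [-0.0, 0.001, -1.0]]
wrist_force: [0.2, 0.4, -0.2]
gripper_width: 0.009
gripper_force: 0.0
```

Emit:
{"method": "move_arm", "body": {
  "targets": "-.3 -.13 -.23 0;-.3 -.13 -.23 0;-.3 -.13 -.23 0;-.19 -.08 -.25 0;-.19 -.08 -.25 0;-.19 -.08 -.25 0;-.19 -.08 -.25 0;0 0 0 0;0 0 0 0"
}}

```text
time_s: 35.33
tcp_pos: [0.4873, 0.1467, 0.1247]
ee_rot: [[0.403, -0.915, -0.001], [-0.915, -0.403, -0.001], [0.0, 0.002, -1.0]]
wrist_force: [0.4, 0.3, 0.2]
gripper_width: 0.007
gripper_force: 0.0
```

```bash
python3 rk.py;python3 kp.py s15
```

```text
rack mm [-18.2   1.2 124.7] 0.0070232072820870595 [0.4 0.3 0.2]
120 [(108, 251), (116, 250), (107, 252), (104, 252), (84, 253), (110, 251)]
100 [(111, 250), (113, 250), (115, 247), (107, 250), (112, 251), (82, 181)]
90 [(120, 246), (115, 248), (112, 249), (112, 250), (130, 218), (29, 53)]
80 [(131, 161), (38, 203), (131, 76), (128, 199), (21, 74), (126, 200)]
70 [(112, 146), (11, 228), (106, 82), (133, 190), (113, 248), (107, 252)]
60 [(140, 106), (17, 184), (32, 186), (60, 227), (43, 141), (15, 33)]
50 [(40, 114), (15, 155), (113, 174), (51, 195), (45, 34), (51, 20)]
40 [(18, 114), (18, 114), (35, 131), (51, 145), (51, 25), (131, 247)]
30 [(16, 109), (16, 109), (17, 108), (14, 106), (14, 107), (14, 179)]
20 [(45, 96), (144, 83), (139, 143), (99, 253), (144, 243), (146, 243)]
10 [(102, 107), (175, 80), (138, 153), (174, 98), (132, 246), (130, 246)]
0 [(152, 124), (174, 91), (143, 139), (173, 93), (133, 242), (127, 151)]
5 [(148, 119), (173, 84), (137, 145), (179, 80), (133, 243), (134, 194)]
3 [(148, 119), (173, 84), (143, 141), (174, 82), (135, 243), (138, 214)]
```

The keeper is at 30° and following. I bring it down to the catch.

Emit:
{"method": "move_arm", "body": {
  "targets": "-.16 -.08 -.28 0;-.16 -.08 -.28 0;-.16 -.08 -.28 0;-.16 -.08 -.28 0;-.13 -.06 -.2 0;-.13 -.06 -.2 0;-.13 -.06 -.15 0;-.13 -.06 -.1 0;0 0 0 0;0 0 0 0"
}}

```text
time_s: 36.22
tcp_pos: [0.4584, 0.1327, 0.0809]
ee_rot: [[0.403, -0.915, -0.001], [-0.915, -0.403, -0.0], [0.0, 0.001, -1.0]]
wrist_force: [-0.3, 0.1, -0.8]
gripper_width: 0.005
gripper_force: 0.0
```

```bash
python3 rk.py;python3 kp.py s16|tail -6
```

```text
rack mm [-50.3   0.1  80.9] 0.005217775592494103 [-0.3  0.1 -0.8]
30 [(108, 116), (135, 172), (109, 155), (51, 144), (123, 89), (23, 33)]
20 [(18, 115), (45, 107), (135, 144), (101, 254), (57, 18), (145, 244)]
10 [(18, 115), (17, 117), (17, 117), (13, 115), (10, 25), (26, 194)]
0 [(18, 111), (27, 94), (76, 111), (116, 92), (136, 240), (118, 153)]
5 [(18, 114), (18, 112), (16, 112), (17, 106), (30, 67), (18, 154)]
3 [(18, 114), (18, 112), (26, 99), (40, 96), (132, 218), (54, 137)]
```

Now I press down in small steps.

Emit:
{"method": "move_arm", "body": {
  "targets": "0 0 -.1 0;0 0 -.1 0;0 0 -.1 0;0 0 0 0;0 0 0 0"
}}

```text
time_s: 36.68
tcp_pos: [0.4588, 0.133, 0.0739]
ee_rot: [[0.403, -0.915, -0.0], [-0.915, -0.403, -0.0], [0.0, 0.0, -1.0]]
wrist_force: [-1.7, -0.3, 5.6]
gripper_width: 0.003
gripper_force: 2.3
```

Emit:
{"method": "move_arm", "body": {
  "targets": "0 0 -.1 0;0 0 -.1 0;0 0 0 0;0 0 0 0"
}}

```text
time_s: 37.02
tcp_pos: [0.4589, 0.133, 0.0682]
ee_rot: [[0.403, -0.915, -0.0], [-0.915, -0.403, -0.0], [0.0, 0.0, -1.0]]
wrist_force: [0.8, 0.8, -0.1]
gripper_width: 0.007
gripper_force: 0.0
```

Emit:
{"method": "move_arm", "body": {
  "targets": "0 0 -.1 0;0 0 -.06 0;0 0 0 0;0 0 0 0"
}}

```text
time_s: 37.35
tcp_pos: [0.4588, 0.1329, 0.0644]
ee_rot: [[0.403, -0.915, -0.0], [-0.915, -0.403, -0.0], [0.0, 0.0, -1.0]]
wrist_force: [-0.3, 1.0, -0.6]
gripper_width: 0.005
gripper_force: 0.0
```

Emit:
{"method": "move_arm", "body": {
  "targets": "0 0 -.05 0;0 0 0 0;0 0 -.04 0;0 0 0 0;0 0 0 0"
}}

```text
time_s: 37.77
tcp_pos: [0.4591, 0.133, 0.0636]
ee_rot: [[0.403, -0.915, 0.001], [-0.915, -0.403, -0.0], [0.0, -0.001, -1.0]]
wrist_force: [-3.7, -0.8, 10.2]
gripper_width: 0.001
gripper_force: 4.9
```

Firm contact at the shut height (63.6 mm). I lift away and verify.

Emit:
{"method": "move_arm", "body": {
  "targets": "0 0 .4 0;0 0 .8 0;0 0 1 0;0 0 1 0;0 0 1 0;0 0 1 0;-.3 -1 .8 0;-.3 -1 .5 0;-.3 -1 0 0;-.3 -1 0 0"
}}

```text
time_s: 38.6
tcp_pos: [0.4288, 0.0323, 0.2258]
ee_rot: [[0.403, -0.915, 0.002], [-0.915, -0.403, 0.001], [-0.0, -0.003, -1.0]]
wrist_force: [0.8, -0.1, -0.1]
gripper_width: 0.005
gripper_force: 0.0
```

Emit:
{"method": "move_arm", "body": {
  "targets": "0 -1 0 0;0 -1 0 0;0 -1 0 0;0 -1 0 0;0 -1 0 0;0 -1 0 0;0 0 0 0;0 0 0 0;0 0 0 0"
}}

```text
time_s: 39.35
tcp_pos: [0.4287, -0.1169, 0.2247]
ee_rot: [[0.402, -0.916, -0.0], [-0.916, -0.402, 0.0], [-0.0, -0.0, -1.0]]
wrist_force: [0.2, -0.6, 0.7]
gripper_width: 0.009
gripper_force: 0.0
```

```bash
python3 kp.py s17|tail -6
python3 - <<'E'
from h import *
from fit import W
p=np.load('rack.npy'); cs=[]
for n,f in(('side','s17'),('top','t17')):
  if n=='top': snap('top','t17.png')
  c=load(f+'.png'); d=cv2.absdiff(c['image'],load(n+'0.png')['image']).max(2)
  h=cv2.cvtColor(c['image'],cv2.COLOR_BGR2HSV); m=((h[...,1]<85)&(h[...,2]>90)&(d>25)).astype(np.uint8)
  e=proj(c,W(p,(-18,-112,44))); nn,l,st,ce=cv2.connectedComponentsWithStats(cv2.morphologyEx(m,cv2.MORPH_CLOSE,np.ones((3,3))))
  i=min(range(1,nn),key=lambda i:np.hypot(*(ce[i]-e)) if st[i,4]>50 else 1e9); print(n,ce[i],e)
  u,v=(342,202) if n=='top' else (291,165); print('jar zone mean diff',d[v-12:v+12,u-10:u+10].mean(), 'thermo/lid/bottle',[d[b-5:b+5,a-5:a+5].mean().round(1) for a,b in ([(218,168),(336,170),(161,145)] if n=='top' else [(211,246),(262,169),(153,275)])])
E
```

```text
30 [(149, 200), (136, 169), (109, 152), (50, 137), (128, 169), (149, 159)]
20 [(37, 202), (174, 120), (136, 143), (125, 172), (150, 156), (153, 229)]
10 [(16, 196), (28, 171), (108, 179), (174, 95), (142, 158), (139, 154)]
0 [(18, 193), (20, 196), (18, 198), (18, 200), (15, 199), (17, 175)]
5 [(18, 196), (17, 198), (20, 196), (20, 192), (56, 179), (22, 116)]
3 [(18, 196), (17, 198), (17, 199), (18, 201), (16, 201), (13, 133)]
side [280.42906574 240.62283737] (np.float64(281.1066266578991), np.float64(241.53621547963778))
jar zone mean diff 22.360416666666666 thermo/lid/bottle [np.float64(9.0), np.float64(7.4), np.float64(6.9)]
top [225.64166667 222.18333333] (np.float64(226.11286767772413), np.float64(222.00403779871405))
jar zone mean diff 21.383333333333333 thermo/lid/bottle [np.float64(2.6), np.float64(1.5), np.float64(2.4)]
```

```bash
python3 -c "
from station import *
print(finish_job())"
```

```text
the job is handed in; nothing more can be done
None
```

The jar got three full brush strokes, the brush lies seated in the front lane with its bristles out over the open side, and the keeper bar is shut under its catch; the camera check agreed before I handed in at about 39 s of the 72 s, but no verdict came back.

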